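# Release the stud from the pin feeder with its sprung lever

### The job

In the pin feeder standing in the drawer, the long thin threaded stud and the short thick dowel wait each in their own lane behind the gate; release the stud only. Under the guard, push the spring-centred lever gently over, as far as its stop, towards the lane in which the stud lies, hold it there for about a second so that the stud rolls out into the tray, then let the lever spring back to the middle. The dowel must stay in its lane; do not touch stud or dowel, and leave everything else as it is.

Things in the scene. Friction and masses are not known exactly. Their poses are not given: they have to be found in the camera images.
- feeder: Pin feeder, grey and steel, fixed, x from -99 to +77 mm, y +-131 mm, 198 mm high. Origin on its underside (on the drawer floor) below the lever; x to its back (away from the robot at yaw 0), y to its left, z up; turned by up to 0.2 rad. Two lanes slope at 14 degrees down to a tray across the front; an open aisle between them, y +-26 mm, holds the lever.
- lever (a joint): Lever angle, rad: 0 in the middle, +0.25 (stop) with its top pushed to the feeder's left (+y), -0.25 (stop) to its right. A centring spring of 2 Nm/rad gives about 6 N at the grip at the stop; past that it rises steeply. The gate sinks in the lane towards which the lever is pushed (fully open only near the stop) and rises in the other; a waiting rod rolls out in under a second.
- lever_top (a point): Middle of the lever's top end, 110 mm above its pivot; with the lever centred at (0, 0, 155 mm) in the feeder's frame, 40 mm below the roof and 15 mm behind its front edge. The top 55 mm are a black paddle, 10 mm deep in x and 12 mm wide in y. The pivot axis runs along the feeder's x at z = 45 mm.
- tray (a point): Middle of the tray's floor, at (-70, 0, 43 mm) in the feeder's frame. The tray is 48 mm long in x (from -94 to -46 mm), 246 mm wide in y, its front wall 67 mm high.
- stud: The long thin one: steel threaded stud, 12 mm in diameter, 85 mm long, lying across a lane, at the start against the gate, in the left or the right lane. Origin at its middle, on its axis; its y runs along its length (it rolls about y).
- dowel: The short thick one: smooth steel dowel, 16 mm in diameter, 50 mm long, lying across the other lane against the gate. Origin at its middle, on its axis; its y runs along its length (it rolls about y).
- strap_clamp: Bystander: dark strap clamp 28 x 102 x 14 mm lying in front of the feeder. Origin at the centre of its underside.
- t_nut: Bystander: T-nut 28 x 28 x 18 mm in front of the feeder. Origin at the centre of its underside.
- step_block: Bystander: black step block 28 x 60 x 36 mm in the left drawer. Origin at the centre of its underside.
- chuck_key: Bystander: chuck key 70 x 85 x 17 mm in the left drawer. Origin at the centre of its underside.
- spanner_17: Bystander: combination spanner 196 mm long in the left drawer. Origin at the centre of its underside.
- lane_left (a point): Middle of the left lane's floor at its gate, at (20, 76, 78 mm) in the feeder's frame. Lane: 94 mm wide in y between walls up to 104 mm high, from x = +71 mm down to x = -45 mm (floor 62 mm high there). The gate is two steel prongs that stand 13 mm up through the floor; stud or dowel rests on their uphill side.
- lane_right (a point): The same point of the right lane, at (20, -76, 78 mm); the lanes are mirror images.
- guard_edge (a point): Middle of the front lower edge of the guard roof over the lever, at (-15, 0, 195 mm) in the feeder's frame. Roof: 3 mm sheet, x from -15 to +55 mm, y +-50 mm, open at front and sides, on a 44 mm wide post whose front face is at x = +52 mm. A vertical tool cannot reach the lever past it; one tilted 25 to 45 degrees, its tip leading forward under the roof, can.

How it is judged:
On the way, in this order (a step that is already met when the one before it is completed fails the run):
1. the lever is held close to its stop on the stud's side (beyond 0.235 rad of 0.25) for half a second (((y of stud in the frame of feeder above 0 m and value of joint lever above 0.235 rad) or (y of stud in the frame of feeder below 0 m and value of joint lever below -0.235 rad))), for 0.5 s.
2. the lever is back in the middle (within 0.04 rad) and the stud lies in the tray (value of joint lever between -0.04 and 0.04 rad and x of stud in the frame of feeder below -0.045 m), for 0.2 s.
At the end, for the whole second after the job is handed in: The stud lies at rest in the feeder's tray, the dowel still lies in its lane behind the gate, and the lever stands in the middle again (within 0.04 rad) (all of step 2 and x of stud in the frame of feeder above -0.096 m and y of stud in the frame of feeder between -0.125 and 0.125 m and height (world z) of stud between 0.04 and 0.07 m and linear speed of stud below 0.05 m/s and x of dowel in the frame of feeder between 0.015 and 0.072 m and height (world z) of dowel between 0.075 and 0.125 m); the robot touches nothing.
It fails at once if the lever or the feeder is pushed roughly, with more than 25 N (contact force between any of the fingers, the arm and feeder above 25 N).
It fails at once if the robot touches the stud or the dowel (contact force between any of the fingers, the arm and stud above 0.5 N or contact force between any of the fingers, the arm and dowel above 0.5 N).
It fails at once if a bystander is shoved more than 20 mm (distance of any of strap_clamp, t_nut, step_block, chuck_key, spanner_17 from where it was at the start of the episode above 0.02 m).
It also fails if it takes over 40 s, if anything falls off the work surface, if the arm or the gripper's body presses on something with over 40 N, if the wrist force passes 120 N, or if a joint passes its speed limit or range.

### The arm

A 6-joint arm with a two-finger parallel gripper is mounted at the origin on a cart in front of the work surface, level with it; the furniture and walls round the work are solid. World frame = base frame: x ahead of the robot, y to its left, z up, the work surface at z = 0. Lengths are in m, angles in rad, forces in N, time in s.
With the tool pointing down it reaches from about 0.3 to 0.875 m from the base axis. Payload 6.4 kg.
Tool frame: the origin (TCP) lies between the finger pads; the fingertips stand 19 mm ahead of it and the grasp point (between the pads) is the TCP (ctrl.tips_ahead is the z of the fingertips in the tool frame, in m); z points along the fingers, y is the line along which they close (so a half turn about z gives the same grasp; the last joint's range is limited). The gripper opens to 85 mm and grips with 20 to 120 N. Pads are 22 mm wide; open, the fingers measure 114 mm over their backs; the gripper's body (76 mm by 85 mm) begins 54 mm behind the grasp point. The pads swing forward as they close: fully open they stand 13 mm farther back than shut.
Start: joints at [0.997, 0.181, 1.607, -0, 1.354, -0.206], TCP at [0.207, 0.537, 0.25] pointing down, gripper open.
Joint ranges: [-2.99, 2.99], [-0.89, 2.07], [0.3, 2.58], [-1.14, 4.28], [0, 2.63], [-3.12, 3.12]. Speed limits (rad/s): [2.57, 2.57, 3.01, 3.14, 3.14, 3.14].

### API

Orientations are given as a unit quaternion [w, x, y, z].
In Python, from bench import readout, vision, ctrl gives the robot as it stands.
- The arm moves only by the tool play_rows, never from a script. Its arguments are lists of equal length, an entry for each row: "xyz": the shift along the tool's x, y, z in mm, a list of three; "rot": the turn, a rotation vector about the tool's x, y, z in rad, a list of three; "grip": the opening, from 0 (shut) to 1 (fully open). In form: {"xyz": [[x, y, z], ...], "rot": [[rx, ry, rz], ...], "grip": [grip, ...]}. A call has exactly 10 rows; each row is the pose to reach, as a shift and turn from the pose commanded when the call began, along the tool's axes at that moment; what a row does not reach only later rows make up. A row lasts 1/8 s, in which the tool goes at most 62.5 mm and 10.7 degrees, less where a joint would pass 70% of its speed; a pose out of reach is approached as far as the arm can. A call with a gripper value outside its range is refused whole. The fingers move at their own pace and stop on an object; the grip force is fixed at half the most. Time passes only in rows, so rows that repeat a pose let the fingers close, or fill a call up. It gives the time, the measured TCP pose, the force, the opening and the grip force at its end, in the units of the state.
- readout.get_obs(): the state, without advancing time (a new reading comes with each control period).
- vision.camera(name): name is "scene" or "side" or "wrist"; returns a dict with "color" (420x560x3 uint8, red, green, blue), "depth" (420x560 float32, m along the optical axis (not along the pixel's ray), 0 where there is no reading), "camera_matrix" (3x3 intrinsics, pixels), "extrinsics" (4x4, takes a point from camera to world coordinates); the wrist camera has in their place "hand_eye" (4x4, takes a point from camera to tool coordinates, whose origin is the TCP and whose axes are the flange's). Camera axes: x right, y down, z forward; pixel columns grow to the right and rows downward; lengths in m; the calibration is good to about 2 mm. A picture is of the moment at which its call begins: read the wrist's pose just before it.
- ctrl.hand_in(): hands the job in; it is judged then, once.
The state is a dict: "time_s": time; "q": joint angles; "dq": joint speeds; "joint_efforts": joint torques, N m; "eef_pos": TCP position; "eef_rot": TCP orientation; "wrist_force": force on the tool from outside, world axes, zero at the start; "torque": the same for the moment, N m; "opening": opening from 0.0 (shut) to 1.0 (fully open); "grasp_force": force on a finger pad.
Only numpy, scipy, OpenCV 4.12 (cv2) and the standard library are available. Lean on these libraries where they do the work, as an engineer would, in place of code of your own. Each camera call takes 0.05 s, during which the arm holds its last target. There are 200 camera calls.

## Working session

There is one attempt and no reset: what is moved stays moved. The work goes in short steps, Python scripts to look and compute and a tool call to move; the robot and the scene stay as the last step left them, time stands still between calls to the robot, and variables do not carry over. Pictures are saved under pics/ and viewed, at most 10 in all, crops included, and the job is handed in when it is done.

Besides the shell and the picture viewer there is one more tool, called after "Call:" by a JSON object that holds its "method" and its "body", one argument or row to a line. play_rows: Moves the arm, as the interface text tells. Its arguments: {"type":"object","properties":{"xyz":{"type":"array","items":{"type":"array","items":{"type":"number"}}},"rot":{"type":"array","items":{"type":"array","items":{"type":"number"}}},"grip":{"type":"array","items":{"type":"number"}}},"required":["xyz","rot","grip"]}

```bash
mkdir -p pics; ls; python3 - <<'E'
from bench import readout, vision, ctrl
import cv2,numpy as np
for n in ["scene","side"]:
    c=vision.camera(n); cv2.imwrite(f"pics/{n}0.png",c["color"][:,:,::-1]); np.savez(f"{n}0.npz",**c)
    print(n,c["camera_matrix"].round(1).tolist(),c["extrinsics"].round(3).tolist())
o=readout.get_obs();print(o["time_s"],o["eef_pos"],o["eef_rot"],o["opening"],ctrl.tips_ahead)
E
```

```text
pics
scene [[443.5, 0.0, 282.3], [0.0, 443.5, 210.3], [0.0, 0.0, 1.0]] [[0.852, -0.331, 0.405, 0.078], [-0.523, -0.553, 0.648, -0.643], [0.009, -0.764, -0.645, 0.819], [0.0, 0.0, 0.0, 1.0]]
side [[421.1, 0.0, 277.7], [0.0, 421.1, 206.6], [0.0, 0.0, 1.0]] [[-0.963, -0.168, 0.21, 0.288], [-0.269, 0.616, -0.74, 0.807], [-0.005, -0.77, -0.639, 0.783], [0.0, 0.0, 0.0, 1.0]]
0.1 [0.20647534 0.53614645 0.24947089] [-2.94069045e-04  1.82855128e-01  9.83139542e-01 -7.45790020e-04] 1.000363031128733 0.019
```

View pics/scene0.png

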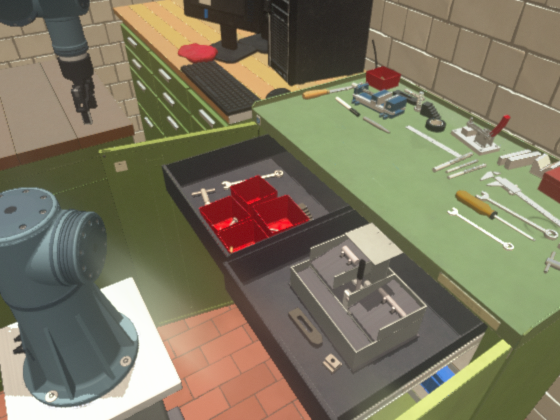

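View pics/side0.png

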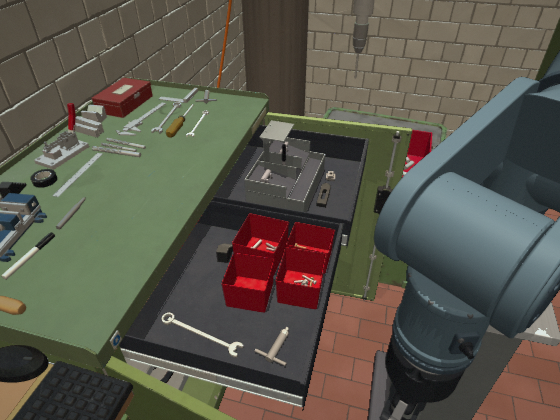

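```bash
cat > h.py <<'E'
import numpy as np,cv2
def cloud(c):
    K=c["camera_matrix"];d=c["depth"];v,u=np.mgrid[:420,:560]
    p=np.stack([(u-K[0,2])/K[0,0]*d,(v-K[1,2])/K[1,1]*d,d],-1)
    E=c["extrinsics"];P=p@E[:3,:3].T+E[:3,3];P[d<=0]=np.nan;return P
E
python3 - <<'E'
from h import *
for n,(a,b,c_,d) in {"scene":(270,440,215,370),"side":(230,345,110,215)}.items():
    c=dict(np.load(f"{n}0.npz"));P=cloud(c)
    m=np.zeros((420,560),bool);m[c_:d,a:b]=1
    r=m&(abs(P[...,2]-.197)<.006)
    nl,L,S,_=cv2.connectedComponentsWithStats(r.astype(np.uint8));i=1+S[1:,4].argmax();r=L==i
    q=P[r];print(n,S[i],q.mean(0).round(4));print(cv2.minAreaRect((q[:,:2]*1000).astype(np.float32)))
    fl=m&(abs(P[...,2])<.01);print("floor",np.median(P[fl][:,2]),fl.sum())
    im=c["color"][c_:d,a:b,::-1];cv2.imwrite(f"pics/{n}c.png",cv2.resize(im,None,fx=4.4,fy=3.8 if 0 else 4.4,interpolation=cv2.INTER_CUBIC)[:600,:800])
E
```

```text
scene [ 345  223   58   43 1244] [ 0.5713 -0.1999  0.197 ]
((572.58642578125, -197.1219482421875), (101.55669403076172, 71.85722351074219), 87.4548568725586)
floor -0.001032400865482952 7989
side [259 120  35  22 464] [ 0.5734 -0.1904  0.1982]
((574.3430786132812, -194.03802490234375), (106.82366943359375, 71.32732391357422), 87.59211730957031)
floor 0.00012510084189337745 2484
```

View pics/scenec.png

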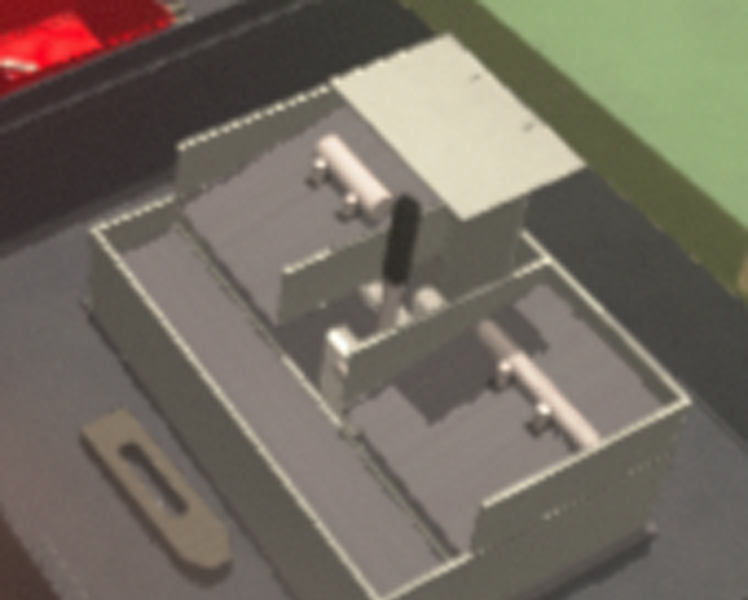

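```bash
python3 - <<'E'
from h import *
yaw=-.044;o=np.array([.5535,-.1947,0]);R=np.array([[np.cos(yaw),-np.sin(yaw),0],[np.sin(yaw),np.cos(yaw),0],[0,0,1]])
for n in ["scene","side"]:
    c=dict(np.load(f"{n}0.npz"));P=cloud(c);F=(P-o)@R*1000
    x,y,z=F[...,0],F[...,1],F[...,2];g=c["color"].astype(int).max(-1)
    k=(abs(x)<14)&(abs(y)<16)&(z>105)&(z<162)&(g<80)
    print(n,"paddle",k.sum(),np.median(F[k],0).round(1) if k.any() else "",F[k].max(0).round(1),F[k].min(0).round(1))
    for s,l in ((1,"L"),(-1,"R")):
        zf=78+(x-20)*np.tan(np.radians(14))
        k=(abs(y*s-76)<42)&(x>14)&(x<50)&(z-zf>4)&(z<108)
        q=F[k]
        if len(q): print(l,len(q),"y",np.percentile(q[:,1],[2,98]).round(1),"x",np.percentile(q[:,0],[2,98]).round(1),"h",np.percentile((z-zf)[k],[50,95,99]).round(1))
    # outer front wall rim
    k=(x<-85)&(x>-110)&(abs(z-65)<5)&(abs(y)<128)
    if k.sum()>20:
        pf=np.polyfit(y[k],x[k],1);print("rim",k.sum(),pf, np.median(x[k]))
    for s in (1,-1):
        k=(abs(y*s-128)<10)&(z>55)&(z<102)&(x>-40)&(x<60)
        if k.sum()>20: pf=np.polyfit(x[k],y[k],1);print("side wall",s,k.sum(),pf.round(4))
E
```

```text
scene paddle 110 [ -4.2  -4.9 132.1] [  5.4   3.8 156.2] [ -6.7  -9.4 106.3]
L 161 y [47.6 96.5] x [16.9 36.3] h [13.1 16.6 17.8]
R 208 y [-115.5  -39.1] x [17.2 31.7] h [ 9.7 12.6 14. ]
rim 272 [ 9.58370721e-04 -9.61449247e+01] -96.71528235808103
side wall 1 342 [-7.000000e-04  1.215315e+02]
side wall -1 481 [-7.000000e-04 -1.271952e+02]
side paddle 61 [ -0.7   5.4 132. ] [  4.   11.1 156.1] [ -5.4  -3.3 106.8]
L 94 y [ 34.3 102.2] x [18.  38.2] h [13.5 18.1 19.5]
R 27 y [-116.3  -47.5] x [17.1 33.6] h [10.6 13.1 13.9]
rim 93 [ 4.01546795e-04 -9.47994579e+01] -95.49037467308258
side wall 1 457 [-2.000000e-04  1.271279e+02]
side wall -1 201 [-2.100000e-03 -1.219728e+02]
```

```bash
cat >> h.py <<'E'
from scipy.spatial.transform import Rotation as Ro
yaw=-.044;O=np.array([.5535,-.1947,0]);RF=Ro.from_euler('z',yaw).as_matrix()
def goal(tip,tilt=40):
    t=np.radians(tilt);z=np.array([np.sin(t),0,-np.cos(t)]);y=np.array([0,1,0]);x=np.cross(y,z)
    R=RF@np.stack([x,y,z],1);return O+RF@np.array(tip)/1000-.019*R[:,2],R
def rel(o,tip,tilt=40):
    p,R=goal(tip,tilt);w,x,y,z=o["eef_rot"];R0=Ro.from_quat([x,y,z,w]).as_matrix()
    return p.round(4),((p-o["eef_pos"])@R0*1000).round(1),Ro.from_matrix(R0.T@R).as_rotvec().round(3)
def tipnow(o):
    w,x,y,z=o["eef_rot"];R0=Ro.from_quat([x,y,z,w]).as_matrix()
    return ((o["eef_pos"]+.019*R0[:,2]-O)@RF*1000).round(1)
E
python3 - <<'E'
from h import *
from bench import readout
o=readout.get_obs();print(rel(o,[-69,45,225]),tipnow(o))
E
```

```text
(array([ 0.4743, -0.1462,  0.2396]), array([-495.3, -540.4,   10.6]), array([-0.114, -0.692, -0.31 ])) [-378.9  714.8  230.5]
```

Call:
{"method": "play_rows", "body": {
  "xyz": [
    [-37,-40,-10],
    [-74,-81,-20],
    [-111,-121,-30],
    [-148,-162,-40],
    [-185,-202,-40],
    [-222,-243,-40],
    [-259,-283,-40],
    [-296,-324,-40],
    [-333,-364,-40],
    [-370,-405,-40]
  ],
  "rot": [
    [-0.01,-0.07,-0.03],
    [-0.02,-0.14,-0.06],
    [-0.03,-0.21,-0.09],
    [-0.05,-0.28,-0.12],
    [-0.06,-0.35,-0.15],
    [-0.07,-0.42,-0.19],
    [-0.08,-0.48,-0.22],
    [-0.09,-0.55,-0.25],
    [-0.1,-0.62,-0.28],
    [-0.114,-0.692,-0.31]
  ],
  "grip": [0,0,0,0,0,0,0,0,0,0]
}}

```text
time_s: 1.35
eef_pos: [0.3975, 0.0492, 0.2885]
eef_rot: [0.325, 0.027, 0.945, -0.003]
wrist_force: [-0.9, -0.0, -0.3]
opening: 0.003
grasp_force: 0.0
```

```bash
python3 - <<'E'
from h import *
from bench import readout
o=readout.get_obs();print(rel(o,[-69,45,225]),tipnow(o),o["time_s"],o["opening"],o["wrist_force"])
E
```

```text
(array([ 0.4743, -0.1462,  0.2396]), array([ -40. , -191.6,   90.4]), array([ 0.003, -0.037, -0.014])) [-154.9  236.9  273.5] 1.35 0.0026616507480667524 [-0.8506674  -0.03454331 -0.33940115]
```

Call:
{"method": "play_rows", "body": {
  "xyz": [
    [-6,-30,10],
    [-12,-60,25],
    [-18,-90,40],
    [-24,-120,55],
    [-30,-150,70],
    [-36,-175,82],
    [-40,-190,90],
    [-40,-190,90],
    [-40,-190,90],
    [-40,-190,90]
  ],
  "rot": [
    [0,0,0],
    [0,-0.01,0],
    [0,-0.01,0],
    [0,-0.01,0],
    [0,-0.01,0],
    [0,-0.01,0],
    [0,-0.01,0],
    [0,-0.01,0],
    [0,-0.01,0],
    [0,-0.01,0]
  ],
  "grip": [0,0,0,0,0,0,0,0,0,0]
}}

```text
time_s: 2.6
eef_pos: [0.4736, -0.1426, 0.2395]
eef_rot: [0.328, 0.027, 0.944, -0.003]
wrist_force: [0.1, -0.9, 0.1]
opening: 0.0
grasp_force: 0.0
```

```bash
python3 - <<'E'
from h import *
from bench import readout,vision
o=readout.get_obs();print(rel(o,[-69,45,225]),tipnow(o),o["time_s"],o["wrist_force"]);print(rel(o,[8,40,128]))
ims=[vision.camera(n)["color"][...,::-1] for n in ("wrist","scene")]
cv2.imwrite("pics/p1.png",np.hstack([cv2.resize(ims[0],(400,300)),cv2.resize(ims[1][180:390,250:530],(400,300))]))
E
```

```text
(array([ 0.4743, -0.1462,  0.2396]), array([-0.7, -3.6,  0.5]), array([ 0.004, -0.03 , -0.015])) [-70.3  48.7 224.6] 2.6 [ 0.07355716 -0.91114718  0.11636018]
(array([ 0.5511, -0.1546,  0.1426]), array([ -1.1,  -9.1, 124.3]), array([ 0.004, -0.03 , -0.015]))
```

View pics/p1.png

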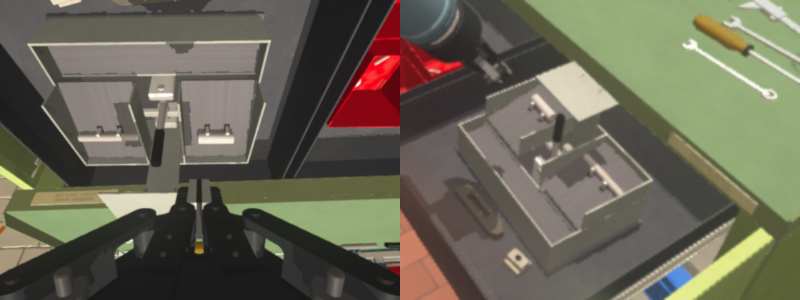

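Call:
{"method": "play_rows", "body": {
  "xyz": [
    [0,-2,15],
    [0,-4,30],
    [0,-6,45],
    [0,-8,60],
    [0,-9,75],
    [-1,-9,90],
    [-1,-9,103],
    [-1,-9,114],
    [-1,-9,121],
    [-1,-9,124]
  ],
  "rot": [
    [0,-0.03,-0.015],
    [0,-0.03,-0.015],
    [0,-0.03,-0.015],
    [0,-0.03,-0.015],
    [0,-0.03,-0.015],
    [0,-0.03,-0.015],
    [0,-0.03,-0.015],
    [0,-0.03,-0.015],
    [0,-0.03,-0.015],
    [0,-0.03,-0.015]
  ],
  "grip": [0,0,0,0,0,0,0,0,0,0]
}}

```text
time_s: 3.95
eef_pos: [0.551, -0.1551, 0.1423]
eef_rot: [0.342, 0.02, 0.94, -0.006]
wrist_force: [0.4, 0.1, -1.3]
opening: 0.001
grasp_force: 0.0
```

```bash
python3 - <<'E'
from h import *
from bench import readout,vision
o=readout.get_obs();print(tipnow(o),o["time_s"],o["wrist_force"]);print(rel(o,[8,25,128]))
ims=[vision.camera(n)["color"][...,::-1] for n in ("side","scene")]
cv2.imwrite("pics/p2.png",np.hstack([cv2.resize(ims[0][90:225,200:380],(400,300)),cv2.resize(ims[1][200:350,280:480],(400,300))]))
E
```

```text
[  8.   39.5 127.7] 3.95 [ 0.44416118  0.12335579 -1.2836218 ]
(array([ 0.5504, -0.1695,  0.1426]), array([ -0.2, -14.4,  -0.2]), array([ 0.004, -0.   , -0.   ]))
```

View pics/p2.png

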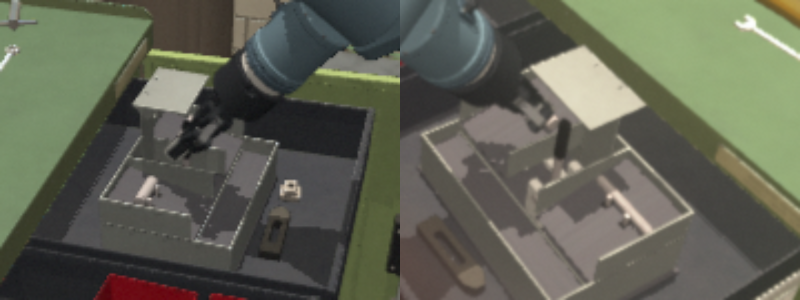

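The fingertips are under the roof beside the lever on its left, with clearance. Next I approach slowly towards -y.

Call:
{"method": "play_rows", "body": {
  "xyz": [
    [0,-2,0],
    [0,-4,0],
    [0,-7,0],
    [0,-10,0],
    [0,-13,0],
    [0,-15,0],
    [0,-17,0],
    [0,-19,0],
    [0,-21,0],
    [0,-21,0]
  ],
  "rot": [
    [0,0,0],
    [0,0,0],
    [0,0,0],
    [0,0,0],
    [0,0,0],
    [0,0,0],
    [0,0,0],
    [0,0,0],
    [0,0,0],
    [0,0,0]
  ],
  "grip": [0,0,0,0,0,0,0,0,0,0]
}}

```text
time_s: 5.3
eef_pos: [0.5499, -0.1763, 0.1424]
eef_rot: [0.342, 0.02, 0.939, -0.006]
wrist_force: [-0.6, 0.1, 0.0]
opening: -0.001
grasp_force: 0.0
```

Call:
{"method": "play_rows", "body": {
  "xyz": [
    [0,-1,0],
    [0,-2,0],
    [0,-3,0],
    [0,-4,0],
    [0,-5,0],
    [0,-6,0],
    [0,-7,0],
    [0,-8,0],
    [0,-8,0],
    [0,-8,0]
  ],
  "rot": [
    [0,0,0],
    [0,0,0],
    [0,0,0],
    [0,0,0],
    [0,0,0],
    [0,0,0],
    [0,0,0],
    [0,0,0],
    [0,0,0],
    [0,0,0]
  ],
  "grip": [0,0,0,0,0,0,0,0,0,0]
}}

```text
time_s: 6.55
eef_pos: [0.5496, -0.1843, 0.1424]
eef_rot: [0.342, 0.02, 0.939, -0.006]
wrist_force: [-0.9, 2.0, 1.0]
opening: 0.003
grasp_force: 1.0
```

```bash
cat > look.py <<'E'
from h import *
from bench import readout,vision
o=readout.get_obs();print(tipnow(o),o["time_s"],o["wrist_force"].round(2))
c=vision.camera("scene");F=(cloud(c)-O)@RF*1000;x,y,z=np.moveaxis(F,-1,0)
k=(abs(x)<9)&(abs(y+8)<34)&(z>108)&(z<152)&(c["color"].max(-1)<80)
# visible (right) face of paddle: most negative y per height band
for a in range(108,152,8):
    q=y[k&(z>=a)&(z<a+8)]
    if len(q)>3: print(a+4,len(q),np.percentile(q,[10,30,50]).round(1))
E
python3 look.py
```

```text
[  7.9  10.3 127.8] 6.55 [-0.87  2.02  1.02]
112 16 [-14.  -12.8 -12.7]
120 14 [-14.8 -13.7 -12.1]
128 13 [-15.5 -14.6 -13.9]
136 10 [-16.3 -15.7 -15. ]
144 5 [-17.1 -16.8 -16.3]
152 7 [-17.9 -17.5 -16.2]
```

Call:
{"method": "play_rows", "body": {
  "xyz": [
    [0,-2,0],
    [0,-4,0],
    [0,-5,0],
    [0,-6,0],
    [0,-7,0],
    [0,-8,0],
    [0,-9,0],
    [0,-10,0],
    [0,-10,0],
    [0,-10,0]
  ],
  "rot": [
    [0,0,0],
    [0,0,0],
    [0,0,0],
    [0,0,0],
    [0,0,0],
    [0,0,0],
    [0,0,0],
    [0,0,0],
    [0,0,0],
    [0,0,0]
  ],
  "grip": [0,0,0,0,0,0,0,0,0,0]
}}

```text
time_s: 7.85
eef_pos: [0.549, -0.194, 0.1421]
eef_rot: [0.342, 0.02, 0.94, -0.006]
wrist_force: [0.9, 4.3, -3.0]
opening: 0.003
grasp_force: 2.0
```

```bash
python3 look.py
```

```text
[  7.7   0.6 127.5] 7.85 [ 0.9   4.25 -3.  ]
112 9 [-21.  -20.  -18.7]
120 10 [-23.1 -22.9 -21.4]
128 10 [-24.5 -24.1 -23.7]
136 8 [-26.6 -26.4 -25.3]
144 4 [-28.6 -28.1 -28. ]
152 9 [-28.8 -27.7 -26.2]
```

Call:
{"method": "play_rows", "body": {
  "xyz": [
    [0,-0.5,0],
    [0,-1,0],
    [0,-1.5,0],
    [0,-2,0],
    [0,-2.5,0],
    [0,-3,0],
    [0,-3,0],
    [0,-3,0],
    [0,-3,0],
    [0,-3,0]
  ],
  "rot": [
    [0,0,0],
    [0,0,0],
    [0,0,0],
    [0,0,0],
    [0,0,0],
    [0,0,0],
    [0,0,0],
    [0,0,0],
    [0,0,0],
    [0,0,0]
  ],
  "grip": [0,0,0,0,0,0,0,0,0,0]
}}

```text
time_s: 9.15
eef_pos: [0.5489, -0.1968, 0.142]
eef_rot: [0.342, 0.02, 0.94, -0.005]
wrist_force: [1.0, 5.2, -1.2]
opening: -0.0
grasp_force: 2.4
```

```bash
python3 look.py
```

```text
[  7.7  -2.2 127.4] 9.15 [ 1.03  5.23 -1.15]
112 9 [-23.4 -21.8 -21.6]
120 8 [-24.8 -24.1 -23.7]
128 10 [-27.2 -26.4 -25.4]
136 8 [-29.  -28.8 -28.3]
144 8 [-31.  -30.6 -30.4]
152 11 [-30.6 -29.7 -27.8]
```

Call:
{"method": "play_rows", "body": {
  "xyz": [
    [0,-0.3,0],
    [0,-0.6,0],
    [0,-0.9,0],
    [0,-1.2,0],
    [0,-1.2,0],
    [0,-1.2,0],
    [0,-1.2,0],
    [0,-1.2,0],
    [0,-1.2,0],
    [0,-1.2,0]
  ],
  "rot": [
    [0,0,0],
    [0,0,0],
    [0,0,0],
    [0,0,0],
    [0,0,0],
    [0,0,0],
    [0,0,0],
    [0,0,0],
    [0,0,0],
    [0,0,0]
  ],
  "grip": [0,0,0,0,0,0,0,0,0,0]
}}

```text
time_s: 10.45
eef_pos: [0.5488, -0.1978, 0.142]
eef_rot: [0.342, 0.02, 0.94, -0.005]
wrist_force: [0.8, 5.5, -2.8]
opening: 0.001
grasp_force: 2.5
```

```bash
python3 look.py; python3 - <<'E'
from h import *
from bench import vision
c=vision.camera("scene")["color"];cv2.imwrite("pics/p3.png",cv2.resize(c[200:370,270:480,::-1],(740,600)))
E
```

```text
[  7.6  -3.3 127.4] 10.45 [ 0.83  5.48 -2.84]
112 9 [-23.3 -22.5 -20. ]
120 9 [-26.2 -26.1 -24.9]
128 7 [-28.7 -28.5 -26.7]
136 8 [-30.6 -30.1 -29.2]
144 8 [-32.7 -32.  -31.7]
152 8 [-32.9 -31.1 -28.3]
```

View pics/p3.png

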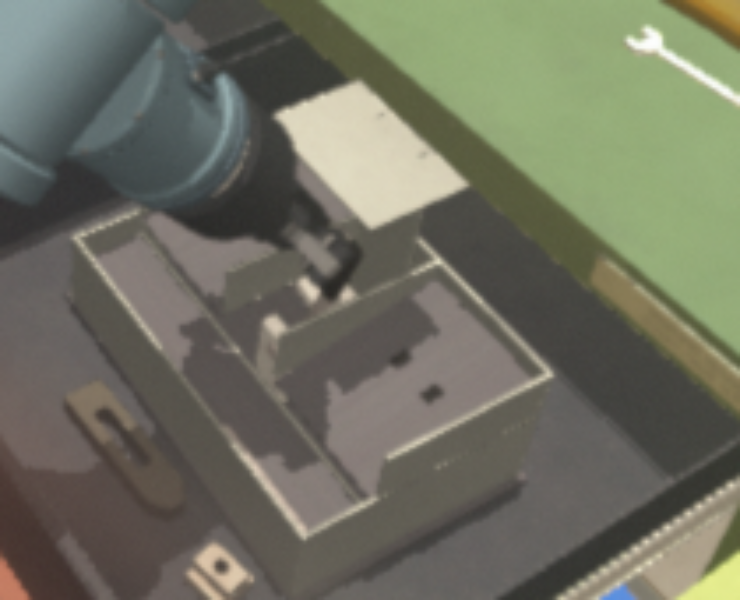

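The stud has left the right lane and the gate is sunk. I push on until the force shows the stop.

Call:
{"method": "play_rows", "body": {
  "xyz": [
    [0,-0.3,0],
    [0,-0.6,0],
    [0,-0.9,0],
    [0,-1.2,0],
    [0,-1.2,0],
    [0,-1.2,0],
    [0,-1.2,0],
    [0,-1.2,0],
    [0,-1.2,0],
    [0,-1.2,0]
  ],
  "rot": [
    [0,0,0],
    [0,0,0],
    [0,0,0],
    [0,0,0],
    [0,0,0],
    [0,0,0],
    [0,0,0],
    [0,0,0],
    [0,0,0],
    [0,0,0]
  ],
  "grip": [0,0,0,0,0,0,0,0,0,0]
}}

```text
time_s: 11.8
eef_pos: [0.5487, -0.1987, 0.1419]
eef_rot: [0.342, 0.02, 0.94, -0.005]
wrist_force: [1.6, 6.2, -2.7]
opening: 0.002
grasp_force: 2.9
```

Call:
{"method": "play_rows", "body": {
  "xyz": [
    [0,-0.3,0],
    [0,-0.6,0],
    [0,-0.9,0],
    [0,-1.2,0],
    [0,-1.2,0],
    [0,-1.2,0],
    [0,-1.2,0],
    [0,-1.2,0],
    [0,-1.2,0],
    [0,-1.2,0]
  ],
  "rot": [
    [0,0,0],
    [0,0,0],
    [0,0,0],
    [0,0,0],
    [0,0,0],
    [0,0,0],
    [0,0,0],
    [0,0,0],
    [0,0,0],
    [0,0,0]
  ],
  "grip": [0,0,0,0,0,0,0,0,0,0]
}}

```text
time_s: 13.05
eef_pos: [0.5487, -0.1989, 0.1418]
eef_rot: [0.342, 0.02, 0.94, -0.004]
wrist_force: [1.4, 9.5, -2.0]
opening: 0.001
grasp_force: 4.6
```

```bash
python3 look.py
```

```text
[  7.6  -4.3 127.2] 13.05 [ 1.39  9.47 -1.98]
112 9 [-24.1 -23.3 -22.1]
120 7 [-27.  -26.3 -26.2]
128 8 [-29.8 -29.6 -28.8]
136 5 [-31.  -30.4 -28.5]
144 8 [-33.7 -33.1 -32.7]
152 9 [-33.8 -31.1 -28.3]
```

Clearly at the stop (9.5 N, tool no longer advancing). I hold a little longer, then let it back slowly.

Call:
{"method": "play_rows", "body": {
  "xyz": [
    [0,0,0],
    [0,0,0],
    [0,0,0],
    [0,0,0],
    [0,2,0],
    [0,5,0],
    [0,8,0],
    [0,11,0],
    [0,14,0],
    [0,17,0]
  ],
  "rot": [
    [0,0,0],
    [0,0,0],
    [0,0,0],
    [0,0,0],
    [0,0,0],
    [0,0,0],
    [0,0,0],
    [0,0,0],
    [0,0,0],
    [0,0,0]
  ],
  "grip": [0,0,0,0,0,0,0,0,0,0]
}}

```text
time_s: 14.35
eef_pos: [0.55, -0.1843, 0.1429]
eef_rot: [0.342, 0.021, 0.939, -0.006]
wrist_force: [-0.8, 0.9, 0.9]
opening: -0.005
grasp_force: 0.8
```

Call:
{"method": "play_rows", "body": {
  "xyz": [
    [0,3,0],
    [0,6,0],
    [0,9,0],
    [0,12,0],
    [0,15,0],
    [0,18,0],
    [0,21,0],
    [0,25,0],
    [0,28,0],
    [0,28,0]
  ],
  "rot": [
    [0,0,0],
    [0,0,0],
    [0,0,0],
    [0,0,0],
    [0,0,0],
    [0,0,0],
    [0,0,0],
    [0,0,0],
    [0,0,0],
    [0,0,0]
  ],
  "grip": [0,0,0,0,0,0,0,0,0,0]
}}

```text
time_s: 15.6
eef_pos: [0.5508, -0.1556, 0.1425]
eef_rot: [0.342, 0.02, 0.939, -0.006]
wrist_force: [-0.6, 0.0, 0.4]
opening: -0.0
grasp_force: 0.0
```

Call:
{"method": "play_rows", "body": {
  "xyz": [
    [0,0,-10],
    [0,0,-25],
    [0,0,-40],
    [0,0,-55],
    [0,0,-70],
    [0,0,-90],
    [0,0,-110],
    [0,0,-130],
    [0,0,-140],
    [0,0,-140]
  ],
  "rot": [
    [0,0,0],
    [0,0,0],
    [0,0,0],
    [0,0,0],
    [0,0,0],
    [0,0,0],
    [0,0,0],
    [0,0,0],
    [0,0,0],
    [0,0,0]
  ],
  "grip": [0,0,0,0,0,0,0,0,0,0]
}}

```text
time_s: 16.85
eef_pos: [0.4608, -0.1529, 0.2505]
eef_rot: [0.343, 0.02, 0.939, -0.007]
wrist_force: [0.2, -0.4, -0.9]
opening: 0.007
grasp_force: 0.0
```

```bash
python3 look.py; python3 - <<'E'
from h import *
from bench import vision
ims=[vision.camera(n)["color"][...,::-1] for n in ("wrist","scene")]
cv2.imwrite("pics/p4.png",np.hstack([cv2.resize(ims[0],(400,300)),cv2.resize(ims[1][200:350,280:480],(400,300))]))
E
```

```text
[-82.2  37.7 236. ] 16.85 [ 0.24 -0.43 -0.87]
112 17 [-9.  -8.2 -7.3]
120 14 [-8.6 -7.9 -6. ]
128 18 [-8.9 -8.2 -7.5]
136 18 [-8.8 -7.9 -5.9]
144 16 [-8.8 -8.4 -7.5]
152 9 [-9.3 -8.3 -6.5]
```

View pics/p4.png

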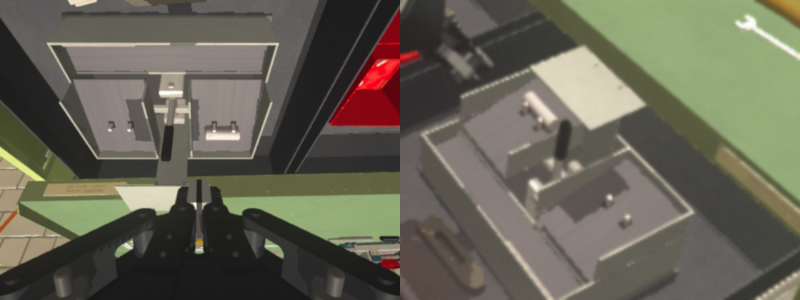

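Lever centred, dowel in place, right lane empty; the stud is hidden by the tray's front wall. I raise the hand and straighten it to see into the tray.

Call:
{"method": "play_rows", "body": {
  "xyz": [
    [-10,0,-13],
    [-22,0,-26],
    [-36,0,-40],
    [-50,0,-50],
    [-65,0,-50],
    [-80,0,-48],
    [-95,0,-44],
    [-110,0,-38],
    [-110,0,-38],
    [-110,0,-38]
  ],
  "rot": [
    [0,0.05,0],
    [0,0.12,0],
    [0,0.2,0],
    [0,0.3,0],
    [0,0.4,0],
    [0,0.5,0],
    [0,0.55,0],
    [0,0.6,0],
    [0,0.6,0],
    [0,0.6,0]
  ],
  "grip": [0,0,0,0,0,0,0,0,0,0]
}}

```text
time_s: 18.25
eef_pos: [0.5203, -0.1548, 0.3482]
eef_rot: [0.048, 0.021, 0.999, 0.001]
wrist_force: [-0.4, -0.1, 1.0]
opening: -0.0
grasp_force: 0.0
```

```bash
python3 - <<'E'
from h import *
from bench import vision,readout
print(readout.get_obs()["time_s"])
ims=[vision.camera(n)["color"][...,::-1] for n in ("wrist","side")]
cv2.imwrite("pics/p5.png",np.hstack([cv2.resize(ims[0],(400,300)),cv2.resize(ims[1][110:215,220:360],(400,300))]))
E
```

```text
18.25
```

View pics/p5.png

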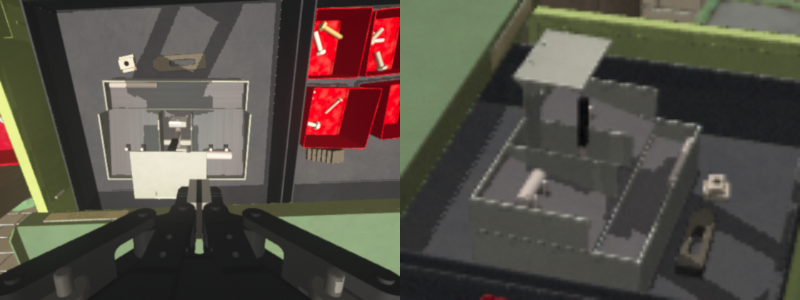

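```bash
python3 - <<'E'
from h import *
from bench import vision
c=vision.camera("side");F=(cloud(c)-O)@RF*1000;x,y,z=np.moveaxis(F,-1,0)
k=(x>-96)&(x<-46)&(abs(y)<118)&(z>47)&(z<62)&(c["color"].min(-1)>150)
print(k.sum(),np.percentile(F[k],[3,50,97],axis=0).round(1))
E
```

```text
6 [[ -88.7 -110.7   51.1]
 [ -86.2 -102.2   52.7]
 [ -85.2  -93.4   54.9]]
```

The bright object in the tray's right half, at x = -86 mm with its top at about 55 mm, fits the 12 mm stud lying against the front wall.

```bash
python3 -c "
from bench import ctrl
print(ctrl.hand_in())"
```

```text
the job is handed in; nothing more can be done
None
```

I released the stud from the right lane into the tray; the dowel stayed behind its gate, the lever is back in the middle, and I handed the job in at about 18 s (no verdict was returned; the stud's place in the tray rests on a few side-camera points).

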